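# Take the pipette rest off its track from behind the bottle

### The job

The orange pipette rest has to be washed, but the brown bottle on the round pad blocks the open end of its track. Stand the bottle upright on the bench beside the track, slide the rest along the track and out of the open end, lift it off and set it upright in the blue tray; then put the bottle back, standing squarely on its pad. Set both down without dropping or tipping them, and leave the timer, the dropper bottle and the petri dish where they are.

Things in the scene. Friction and masses are not known exactly. Their poses are not given: they have to be found in the camera images.
- rail: Fixed track station on the bench. Origin: on the bench top under the centre of its round pad. +x runs along the track, away from the pad; z up. A grey base plate 4 mm thick, 56 mm wide, with a round front end of radius 42 mm, carries the pad and, from x = 42 mm (open end, facing the pad) to x = 222 mm (closed by a black stop 8 mm thick), a silver T-track 46 mm wide, 21 mm high.
- rail_pad (a point): Centre of the top of the round black rubber pad (radius 34 mm), 6 mm above the bench: the bottle stands here at the start and belongs here at the end
- rail_mouth (a point): Middle of the open end of the track, at the top of its lips, 21 mm above the bench. Slot: floor 8 mm above the bench, cavity 30 mm wide and 9 mm high under two lips 4 mm thick, 14 mm apart. The rest can leave the track only here: its foot is clear once its origin lies below x = 28 mm in the track station's frame; then it can be lifted.
- rest: Orange pipette rest, loose but captive in the T-track, slides freely, about 0.12 kg. Origin: centre of the underside of its foot (8 mm above the bench while in the track); z up; at the start x lies along the track, pointing to the closed end. Steel T-foot 28 mm (x) by 26 mm (y) by 6 mm high, neck 10 mm thick in y, orange flange 36 by 34 mm from 16 to 24 mm above the origin.
- rest_fin (a point): Middle of the upright orange fin by which the rest is gripped, 40 mm above the rest's origin. The fin is 32 mm long in the rest's x, 16 mm thick in its y, and reaches from 24 to 56 mm above the origin; two prongs of the same thickness on it reach 70 mm.
- bottle: Brown closed bottle with a black cap, round, body diameter 52 mm, height 125 mm, about 0.15 kg. Origin: centre of its underside; z up. Cap diameter 30 mm, top 18 mm of the height. It may be gripped round the body (it is straight at mid height) or by the cap.
- tray: Fixed blue open tray, 120 by 120 mm, 28 mm high, walls and floor 4 mm thick. Origin: centre of its underside; z up. It stands to the left of the track station, or far to its right beyond a fixed white cord, about 10 mm thick, that lies on the bench (the cord stays right of y = 0.01 m; the bench between it and the track is free).
- timer: White countdown timer, 58 by 66 by 18 mm, lying on the bench to the left of the track station, or far to its right, wherever the tray is not; origin: centre of its underside. To be left alone.
- dropper: Small brown dropper bottle, 33 mm diameter, 102 mm high, standing on the bench farther back; origin: centre of its underside. To be left alone.
- dish: Petri dish, 92 mm diameter, 16 mm high, lying on the bench farther back; origin: centre of its underside. To be left alone.
There are look-alikes about, which are no part of the job. There is more than one size of the rest; the job needs the smallest.

How it is judged (in metres and radians):
On the way, in this order (a step that is already met when the one before it is completed fails the run):
1. the bottle stands upright on the bench, released, more than 75 mm from the pad's centre, while the rest is still in the track (horizontal distance between bottle and rail_pad above 0.075 m and angle between bottle's own z axis and vertical below 0.1 rad and height (world z) of bottle below 0.008 m and contact force between the fingers and bottle below 0.1 N and x of rest in the frame of rail above 0.03 m), for 0.1 s.
2. the rest has left the track by its open end and is lifted clear (foot more than 45 mm above the bench) (height (world z) of rest above 0.045 m), for 0.05 s.
At the end, for the whole second after the job is handed in: The rest stands upright (within 0.15 rad) on the floor of the blue tray; the bottle stands upright (within 0.1 rad) on the round pad, its centre within 10 mm of the pad's centre; both at rest (x of rest in the frame of tray between -0.05 and 0.05 m and y of rest in the frame of tray between -0.05 and 0.05 m and height (world z) of each of rest, bottle below 0.01 m and angle between rest's own z axis and vertical below 0.15 rad and linear speed of each of rest, bottle below 0.02 m/s and horizontal distance between bottle and rail_pad below 0.01 m and height (world z) of bottle above 0.003 m and angle between bottle's own z axis and vertical below 0.1 rad); the robot touches nothing.
It fails at once if the timer, the dropper bottle or the petri dish is shoved more than 30 mm (distance of any of timer, dropper, dish from where it was at the start of the episode above 0.03 m).
It fails at once if the bottle is tipped by more than 0.5 rad (angle between bottle's own z axis and vertical above 0.5 rad).
It fails at once if the rest is tipped by more than 0.6 rad (angle between rest's own z axis and vertical above 0.6 rad).
It fails at once if the bottle is dropped: it moves faster than 0.7 m/s while no finger touches it (linear speed of bottle above 0.7 m/s and contact force between the fingers and bottle below 0.05 N).
It fails at once if the rest is dropped: it moves faster than 0.7 m/s while no finger touches it (linear speed of rest above 0.7 m/s and contact force between the fingers and rest below 0.05 N).
It also fails if it takes over 64 s, if anything falls off the work surface, if the arm or the gripper's body presses on something with over 40 N, if the wrist force passes 120 N, or if a joint passes its speed limit or range.

### The arm

A 6-joint arm with a two-finger parallel gripper is mounted at the origin on a cart in front of the work surface, level with it; the furniture and walls round the work are solid. World frame = base frame: x ahead of the robot, y to its left, z up, the work surface at z = 0. Lengths are in m, angles in degrees, forces in N, time in s.
With the tool pointing down it reaches from about 0.375 to 0.9 m from the base axis. Payload 3.1 kg.
Tool frame: the origin (TCP) lies where the fingers leave the gripper's body, on its centre line; the fingertips stand 70 mm ahead of it and the grasp point (between the pads) lies 51 mm ahead of it; z points along the fingers, y is the line along which they close (so a half turn about z gives the same grasp; the last joint's range is limited). The gripper opens to 87 mm and grips with 3 to 60 N. Pads are 19 mm wide; open, the fingers measure 117 mm over their backs; the gripper's body (75 mm by 190 mm) begins 51 mm behind the grasp point.
Start: joints at [-87.004, 30.224, 82.088, -0, 67.689, -10.227], TCP at [0.143, -0.608, 0.292] pointing down, gripper open.
Joint ranges: [-176.69, 176.69], [-43.24, 126.21], [12.49, 139.97], [-82, 262], [0, 151.66], [-163.58, 163.58]. Speed limits (degrees/s): [159.86, 159.86, 180, 180, 180, 180].

### API

Orientations are given as a 3x3 rotation matrix whose columns are the frame's x, y, z axes.
In Python, from rig import readout, capture, calibration, bot, look_for gives the robot as it stands. The module is installed in compiled form; this text tells all that it offers.
- The arm moves only by the shell command python3 -m pendant 'ROWS'. ROWS is JSON, a list of rows, each a list of 7 numbers: the shift along the tool's x, y, z normalised to -1 to 1, where 1 is 200 mm, then the turn, a rotation vector about the tool's x, y, z normalised to -1 to 1, where 1 is 180 degrees, then the closure, from -1 (fully open) to 1 (shut). In form: [[dx, dy, dz, ax, ay, az, grip], ...]. A call has 1 to 8 rows; each row is the pose to reach, as a shift and turn from the pose commanded when the call began, along the tool's axes at that moment, turning the shorter way round; what a row does not reach only later rows make up. A row lasts 1/10 s, in which the tool goes at most 50 mm and 8.59 degrees, less where a joint would pass 70% of its speed; a pose out of reach is approached as far as the arm can. A call with a number of a shift or a turn outside -1 to 1 is refused whole. A call with a gripper value outside its range is refused whole. The fingers move at their own pace and stop on an object; the grip force is fixed at half the most. Time passes only in rows, so rows that repeat a pose let the fingers close. It gives the time, the measured TCP pose, the force, the opening and the grip force at its end, in the units of the state.
- readout.read_state(): the state, without advancing time (a new reading comes with each control period).
- capture(name): name is "scene" or "top" or "wrist"; returns (picture, depth): 420x560x3 uint8, red, green, blue; 420x560 float32, m along the optical axis (not along the pixel's ray), 0 where there is no reading.
- calibration(name): a dict with "mtx" (3x3 intrinsics, pixels), "T" (4x4, takes a point from camera to world coordinates); the wrist camera has in their place "mount" (4x4, takes a point from camera to tool coordinates, whose origin is the TCP and whose axes are the flange's). Camera axes: x right, y down, z forward; pixel columns grow to the right and rows downward; lengths in m; the calibration is good to about 2 mm. A picture is of the moment at which its call begins: read the wrist's pose just before it. calibration takes no time and is no camera call.
- bot.hand_in(): hands the job in; it is judged then, once.
Trained networks look in the newest picture that a camera, given by its name, has taken for a name from the list of things; names that differ only in an ending like _2 or _b are one class to them, and where a whole thing is asked for, a point or a joint stands for the part that bears it (a point fixed in the world has none). Each returns a list of dicts, best first, with "conf" (0 to 1); they miss things now and then, are a little off and sometimes report something else, mostly with a low value. They report only what shows in the picture. A call takes as long as a camera call. They do not tell look-alikes from the thing itself.
- look_for(thing, camera): "extent" ([left, top, right, bottom] in pixels, round what is visible of it).
The state is a dict: "time_s": time; "joint_positions": joint angles; "qvel": joint speeds; "tau": joint torques, N m; "position": TCP position; "tcp_rot": TCP orientation; "force": force on the tool from outside, world axes, zero at the start; "moment": the same for the moment, N m; "opening": opening from 0.0 (shut) to 1.0 (fully open); "grasp_force": force on a finger pad.
Only numpy, scipy, OpenCV 4.12 (cv2) and the standard library are available. Lean on these libraries where they do the work, as an engineer would, in place of code of your own. Each camera call takes 0.05 s, during which the arm holds its last target. There are 200 camera calls.

## Working session

There is one attempt and no reset: what is moved stays moved. The work goes in short steps, Python scripts to look and compute and a shell command to move; the robot and the scene stay as the last step left them, time stands still between calls to the robot, and variables do not carry over. Pictures are saved under pics/ and viewed, at most 10 in all, crops included, and the job is handed in when it is done.

```bash
mkdir -p pics
cat > h.py <<'E'
import numpy as np, cv2
from rig import readout, capture, calibration, bot, look_for
def world(name):
    st=readout.read_state(); im,d=capture(name); c=calibration(name); K=c.get("mtx")
    if "T" in c: T=c["T"]
    else:
        B=np.eye(4);B[:3,:3]=st["tcp_rot"];B[:3,3]=st["position"];T=B@np.array(c["mount"])
    v,u=np.indices(d.shape); P=np.stack([(u-K[0][2])/K[0][0]*d,(v-K[1][2])/K[1][1]*d,d],-1)
    W=P@np.array(T)[:3,:3].T+np.array(T)[:3,3]; W[d==0]=np.nan
    return im,W
def save(im,n): cv2.imwrite(f"pics/{n}.png",im[...,::-1])
E
python3 - <<'E'
from h import *
for n in("top","scene"):
    im,W=world(n); save(im,n+"0"); np.save(n+"W.npy",W)
    for t in("rail","rest","bottle","tray","timer","dropper","dish"):
        for r in look_for(t,n)[:4]:
            l,tp,R,b=[int(x) for x in r["extent"]]; w=W[max(tp,0):b,max(l,0):R].reshape(-1,3); w=w[w[:,2]>.003]
            print(n,t,round(r["conf"],2),[l,tp,R,b],np.round(np.nanmedian(w,0),3) if len(w) else '',np.round(np.nanmax(w[:,2]),3) if len(w) else '')
s=readout.read_state();print(s["time_s"],s["position"],s["tcp_rot"])
E
```

```text
top rail 0.93 [258, 184, 289, 300] [0.508 0.162 0.021] 0.136
top rest 0.89 [204, 294, 229, 318] [0.377 0.285 0.065] 0.1
top rest 0.84 [213, 209, 240, 230] [0.57  0.271 0.046] 0.1
top rest 0.5 [265, 218, 282, 232] [0.556 0.164 0.034] 0.081
top bottle 0.92 [257, 272, 279, 294] [0.43  0.175 0.103] 0.136
top tray 0.77 [131, 216, 189, 266] [0.525 0.434 0.006] 0.035
top tray 0.54 [258, 275, 283, 298] [0.423 0.169 0.102] 0.136
top timer 0.62 [401, 202, 431, 231] [ 0.573 -0.164  0.016] 0.023
top timer 0.45 [264, 218, 281, 229] [0.56  0.164 0.036] 0.081
top dropper 0.82 [298, 122, 314, 143] [0.762 0.085 0.061] 0.104
top dish 0.63 [218, 118, 261, 158] [0.766 0.248 0.016] 0.022
scene rail 0.88 [249, 223, 335, 292] [0.42  0.182 0.033] 0.133
scene rest 0.96 [270, 263, 301, 319] [0.364 0.295 0.037] 0.099
scene rest 0.93 [223, 227, 245, 268] [0.563 0.279 0.047] 0.098
scene rest 0.8 [267, 215, 288, 247] [0.553 0.163 0.034] 0.079
scene bottle 0.63 [302, 218, 328, 285] [0.408 0.187 0.067] 0.133
scene bottle 0.38 [249, 223, 334, 288] [0.421 0.181 0.032] 0.133
scene tray 0.76 [142, 272, 226, 331] [0.524 0.428 0.009] 0.032
scene timer 0.73 [355, 194, 383, 210] [ 0.566 -0.158  0.016] 0.021
scene timer 0.41 [144, 270, 228, 330] [0.524 0.427 0.009] 0.032
scene dropper 0.67 [240, 170, 254, 209] [0.762 0.09  0.046] 0.103
scene dropper 0.33 [250, 224, 334, 289] [0.421 0.181 0.032] 0.133
scene dish 0.66 [251, 223, 333, 288] [0.421 0.181 0.032] 0.133
0.8 [ 0.14298909 -0.60840578  0.29229245] [[ 9.73486908e-01  2.28742737e-01  2.88319487e-06]
 [ 2.28742736e-01 -9.73486906e-01 -6.28159654e-05]
 [-1.15619434e-05  6.18100298e-05 -9.99999998e-01]]
```

Run:
```python
from h import *
a=cv2.imread("pics/top0.png")[100:340,110:450];cv2.imwrite("pics/topc.png",cv2.resize(a,None,fx=2.3,fy=2.3,interpolation=cv2.INTER_CUBIC))
b=cv2.imread("pics/scene0.png")[150:350,120:400];cv2.imwrite("pics/scenec.png",cv2.resize(b,None,fx=2.8,fy=2.8,interpolation=cv2.INTER_CUBIC))
W=np.concatenate([np.load(n+"W.npy").reshape(-1,3) for n in("topW","sceneW")][:1]);W=W[np.isfinite(W[:,0])]
def sel(x0,x1,y0,y1,z0,z1): 
    return W[(W[:,0]>x0)&(W[:,0]<x1)&(W[:,1]>y0)&(W[:,1]<y1)&(W[:,2]>z0)&(W[:,2]<z1)]
cap=sel(.33,.5,.1,.24,.12,.14);print("cap",len(cap),cap.mean(0))
tr=sel(.36,.75,.1,.24,.015,.03);r=cv2.minAreaRect(tr[:,:2].astype(np.float32));print("track",r,len(tr),np.median(tr[:,2]))
t=sel(.42,.62,.35,.52,.02,.035);print("tray",cv2.minAreaRect(t[:,:2].astype(np.float32)))
f=sel(.48,.62,.13,.2,.05,.1);print("fin",f.mean(0),f[:,2].max(),cv2.minAreaRect(f[:,:2].astype(np.float32)))
```

```text
Traceback (most recent call last):
FileNotFoundError: [Errno 2] No such file or directory: 'topWW.npy'
```

View pics/topc.png

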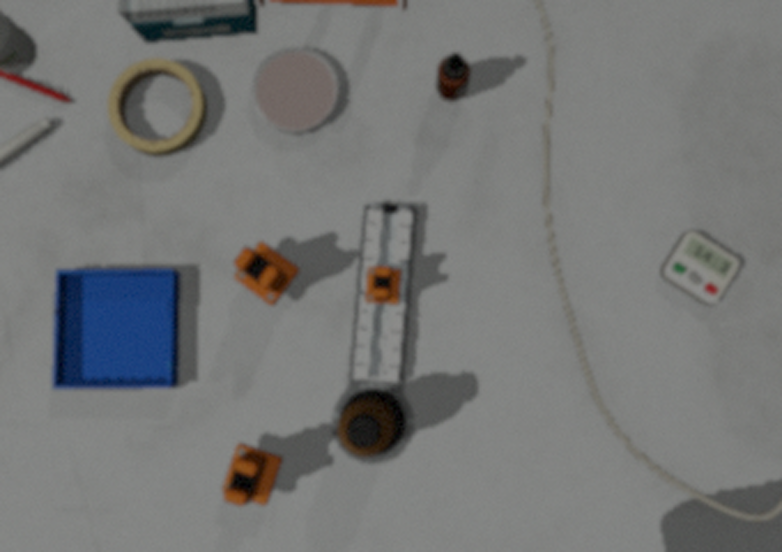

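View pics/scenec.png

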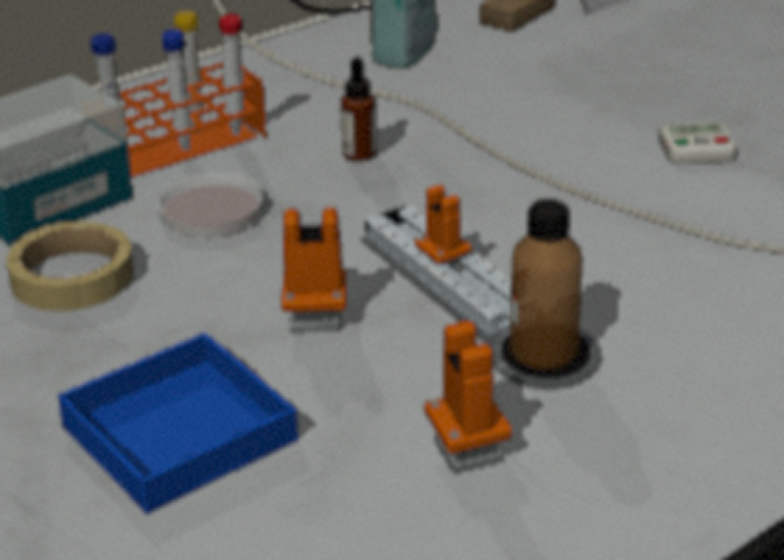

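The pictures show the target rest in the track at crop pixel (383,285), with the bottle at (370,425), and two larger look-alikes standing free to the left. The tray is left at (118,327), the timer far right, and the bench right of the track is free.

Run:
```python
from h import *
for n in("top","scene"):
    W=np.load(n+"W.npy").reshape(-1,3);W=W[np.isfinite(W[:,0])]
    def sel(x0,x1,y0,y1,z0,z1): 
        return W[(W[:,0]>x0)&(W[:,0]<x1)&(W[:,1]>y0)&(W[:,1]<y1)&(W[:,2]>z0)&(W[:,2]<z1)]
    g=sel(.6,.7,-.1,.05,-.03,.03);print(n,"bench z",np.median(g[:,2]))
    cap=sel(.33,.5,.1,.24,.12,.15);print("cap",len(cap),cap.mean(0),cv2.minEnclosingCircle(cap[:,:2].astype(np.float32)))
    tr=sel(.46,.75,.1,.24,.015,.028);print("track",cv2.minAreaRect(tr[:,:2].astype(np.float32)),len(tr),np.median(tr[:,2]))
    t=sel(.42,.62,.35,.52,.022,.035);print("tray",cv2.minAreaRect(t[:,:2].astype(np.float32)))
    f=sel(.48,.62,.13,.2,.05,.1);print("fin",f.mean(0),f[:,2].max(),cv2.minAreaRect(f[:,:2].astype(np.float32)))
```

```text
top bench z 0.000547954401957762
cap 171 [0.4217729  0.17455993 0.13078816] ((0.4216029942035675, 0.17505110800266266), 0.015316255390644073)
track ((0.6108630895614624, 0.17057013511657715), (0.29686805605888367, 0.09035457670688629), 10.280295372009277) 1024 0.02134064896941762
tray ((0.5211637616157532, 0.4301114082336426), (0.12128081917762756, 0.11815829575061798), 89.14258575439453)
fin [0.55783876 0.1582151  0.07131436] 0.08139176172960705 ((0.5579337477684021, 0.15865546464920044), (0.015832653269171715, 0.029893159866333008), 88.01612854003906)
scene bench z 0.00027009327836768904
cap 153 [0.41748436 0.17709453 0.1281904 ] ((0.41994544863700867, 0.17366710305213928), 0.016170533373951912)
track ((0.6137917041778564, 0.16985087096691132), (0.2905144989490509, 0.09602480381727219), 10.788802146911621) 655 0.020446705325049552
tray ((0.5198317170143127, 0.4290323257446289), (0.12219754606485367, 0.12469720095396042), 89.08240509033203)
fin [0.55457263 0.16048962 0.06586297] 0.07903384854581263 ((0.557219922542572, 0.15913689136505127), (0.032247673720121384, 0.01865733414888382), 0.05781564489006996)
```

```bash
python3 -m pendant '[[1,-0.53,0,0,0,0.0735,-1],[1,-0.53,0,0,0,0.0735,-1],[1,-0.53,0,0,0,0.0735,-1],[1,-0.53,0,0,0,0.0735,-1],[1,-0.53,0,0,0,0.0735,-1],[1,-0.53,0,0,0,0.0735,-1]]'
python3 - <<'E'
from h import *
for n in("top","scene"):
    W=np.load(n+"W.npy").reshape(-1,3);W=W[np.isfinite(W[:,0])]
    t=W[(W[:,2]>.018)&(W[:,2]<.026)&(W[:,0]>.475)&(W[:,0]<.65)&(W[:,1]>.11)&(W[:,1]<.21)]
    for i in range(3):
        p=np.polyfit(t[:,0],t[:,1],1);t=t[abs(np.polyval(p,t[:,0])-t[:,1])<.028]
    print(n,len(t),p,np.degrees(np.arctan(p[0])),np.polyval(p,[.42,.557]),t[:,0].min(),t[:,0].max())
E
```

```text
time_s: 1.4
position: [0.3158, -0.4564, 0.2924]
tcp_rot: [[1.0, 0.005, 0.0], [0.005, -1.0, 0.001], [0.0, -0.001, -1.0]]
force: [-0.6, -0.0, -0.4]
opening: 1.001
grasp_force: 0.0
top 851 [-0.09223623  0.20998783] -5.269836305301011 [0.17124861 0.15861225] 0.4758000206401389 0.6445017641844831
scene 489 [-0.09313806  0.21483654] -5.321067183847439 [0.17571855 0.16295863] 0.47523636756434845 0.6463796600546303
```

```bash
python3 -m pendant '[[0.5,-1,0,0,0,0,-1],[0.5,-1,0,0,0,0,-1],[0.5,-1,0,0,0,0,-1],[0.5,-1,0,0,0,0,-1],[0.5,-1,0,0,0,0,-1]]' >/dev/null
python3 -m pendant '[[0,-1,0,0,0,0,-1],[0,-1,0,0,0,0,-1],[0,-1,0,0,0,0,-1],[0,-1,0,0,0,0,-1],[0,-1,0,0,0,0,-1]]' >/dev/null
python3 -m pendant '[[-0.4,-0.95,0,0,0,0.031,-1],[-0.4,-0.95,0,0,0,0.031,-1],[-0.4,-0.95,0,0,0,0.031,-1],[-0.4,-0.95,0,0,0,0.031,-1],[-0.4,-0.95,0,0,0,0.031,-1],[-0.4,-0.95,0,0,0,0.031,-1]]'
python3 - <<'E'
from h import *
im,W=world("wrist");save(im,"w1");np.save("w1.npy",W)
w=W.reshape(-1,3);w=w[np.isfinite(w[:,0])]
c=w[(w[:,2]>.122)&(w[:,2]<.145)&(w[:,0]<.5)&(abs(w[:,1]-.17)<.05)]
print(len(c),c.mean(0),cv2.minEnclosingCircle(c[:,:2].astype(np.float32)))
E
```

```text
time_s: 3.0
position: [0.334, 0.1307, 0.2926]
tcp_rot: [[0.996, -0.094, 0.002], [-0.094, -0.996, -0.001], [0.002, 0.001, -1.0]]
force: [1.1, -0.8, -0.4]
opening: 1.004
grasp_force: 0.0
1082 [0.42100033 0.17209221 0.13016847] ((0.420744925737381, 0.1728675216436386), 0.015507681295275688)
```

View pics/w1.png

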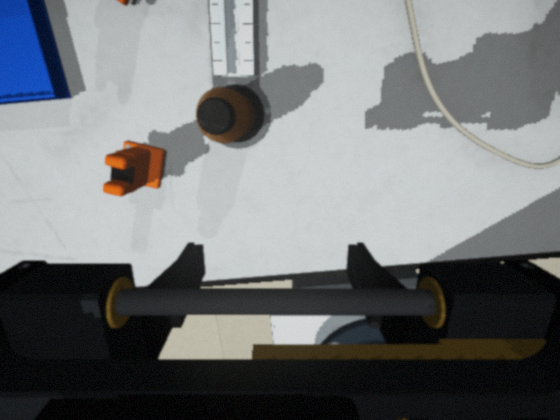

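The wrist view shows the cap centre at pixel (215,117), the look-alike left at (135,168), free bench on the right of the track.

```bash
python3 -m pendant '[[0.4125,-0.25,0,0,0,0,-1],[0.4125,-0.25,0,0,0,0,-1],[0.4125,-0.25,0,0,0,0,-1],[0.4125,-0.25,0.25,0,0,0,-1],[0.4125,-0.25,0.4,0,0,0,-1],[0.4125,-0.25,0.55,0,0,0,-1],[0.4125,-0.25,0.555,0,0,0,-1],[0.4125,-0.25,0.555,0,0,0,-1]]'
python3 -m pendant '[[0,0,0,0,0,0,0.7],[0,0,0,0,0,0,0.7],[0,0,0,0,0,0,0.7],[0,0,0,0,0,0,1],[0,0,0,0,0,0,1],[0,0,0,0,0,0,1],[0,0,0,0,0,0,1],[0,0,0,0,0,0,1]]'
```

```text
time_s: 3.85
position: [0.4214, 0.1706, 0.1811]
tcp_rot: [[0.995, -0.1, -0.001], [-0.1, -0.995, -0.0], [-0.001, 0.001, -1.0]]
force: [-0.1, -0.5, 0.5]
opening: 1.001
grasp_force: 0.0
time_s: 4.65
position: [0.4205, 0.1724, 0.1812]
tcp_rot: [[0.995, -0.097, 0.0], [-0.097, -0.995, 0.0], [0.0, -0.0, -1.0]]
force: [-0.1, 0.4, -1.2]
opening: 0.355
grasp_force: 13.6
```

```bash
python3 -m pendant '[[0,0,-0.1,0,0,0,1],[0,0,-0.2,0,0,0,1],[0,0,-0.3,0,0,0,1],[0,0,-0.3,0,0,0,1]]'
python3 -m pendant '[[0.02,0.15,0,0,0,0,1],[0.03,0.3,0,0,0,0,1],[0.045,0.45,0,0,0,0,1],[0.067,0.6,0,0,0,0,1],[0.067,0.685,0,0,0,0,1],[0.067,0.685,0,0,0,0,1],[0.067,0.685,0.1,0,0,0,1],[0.067,0.685,0.15,0,0,0,1]]'
python3 - <<'E'
from h import *
im,W=world("scene");save(im[150:330,200:400],"s1")
w=W.reshape(-1,3);w=w[np.isfinite(w[:,0])]
b=w[(abs(w[:,0]-.42)<.04)&(abs(w[:,1]-.035)<.04)&(w[:,2]>.012)&(w[:,2]<.11)]
print(b[:,2].min(),b.mean(0))
im,W=world("top");im2=cv2.cvtColor(im,cv2.COLOR_RGB2GRAY)
m=(im2<55)&(np.hypot(W[...,0]-.4208,W[...,1]-.1727)<.06)&(W[...,2]<.02)
p=W[m];print("pad",len(p),p.mean(0),cv2.minEnclosingCircle(p[:,:2].astype(np.float32)))
E
```

```text
time_s: 5.05
position: [0.4216, 0.1725, 0.2429]
tcp_rot: [[0.995, -0.097, 0.005], [-0.097, -0.995, 0.001], [0.005, -0.001, -1.0]]
force: [1.1, 0.1, -2.1]
opening: 0.343
grasp_force: 26.9
time_s: 5.85
position: [0.4196, 0.0351, 0.2098]
tcp_rot: [[0.995, -0.098, -0.002], [-0.098, -0.995, 0.001], [-0.002, -0.001, -1.0]]
force: [-0.6, -0.5, -1.8]
opening: 0.343
grasp_force: 27.2
0.034591636400522874 [0.40809535 0.05192238 0.07443722]
pad 628 [0.42246279 0.17172799 0.00637074] ((0.42297235131263733, 0.1714683622121811), 0.03307442367076874)
```

```bash
python3 -m pendant '[[0,0,0.08,0,0,0,1],[0,0,0.13,0,0,0,1],[0,0,0.155,0,0,0,1],[0,0,0.168,0,0,0,1],[0,0,0.171,0,0,0,1],[0,0,0.171,0,0,0,1]]'
```

```text
time_s: 6.55
position: [0.4207, 0.0346, 0.1773]
tcp_rot: [[0.995, -0.097, 0.001], [-0.097, -0.995, -0.0], [0.001, 0.0, -1.0]]
force: [-0.8, -0.1, -1.4]
opening: 0.337
grasp_force: 27.2
```

```bash
python3 -m pendant '[[0,0,0.005,0,0,0,1],[0,0,0.008,0,0,0,1],[0,0,0.008,0,0,0,1]]'
```

```text
time_s: 6.85
position: [0.4205, 0.0346, 0.1756]
tcp_rot: [[0.995, -0.097, 0.0], [-0.097, -0.995, -0.0], [0.0, 0.0, -1.0]]
force: [-0.8, 0.1, -2.4]
opening: 0.341
grasp_force: 27.2
```

```bash
python3 -m pendant '[[0,0,0.001,0,0,0,0.2],[0,0,0.001,0,0,0,0.2],[0,0,0.001,0,0,0,-0.2],[0,0,0.001,0,0,0,-0.4],[0,0,0.001,0,0,0,-0.4],[0,0,-0.2,0,0,0,-0.4],[0,0,-0.5,0,0,0,-0.4],[0,0,-0.5,0,0,0,-0.4]]'
python3 - <<'E'
from h import *
im,W=world("scene")
w=W.reshape(-1,3);w=w[np.isfinite(w[:,0])]
b=w[(abs(w[:,0]-.42)<.04)&(abs(w[:,1]-.035)<.04)&(w[:,2]>.012)&(w[:,2]<.14)]
print(b[:,2].max(),b.mean(0)); c=b[b[:,2]>.11];print(c.mean(0),[b[abs(b[:,2]-z)<.01].mean(0) for z in(.03,.06)])
E
```

```text
time_s: 7.65
position: [0.4228, 0.0343, 0.2794]
tcp_rot: [[0.995, -0.097, 0.009], [-0.097, -0.995, -0.002], [0.009, 0.001, -1.0]]
force: [-0.3, 0.0, -0.8]
opening: 0.696
grasp_force: 0.0
0.12803660134872397 [0.41156788 0.0490995  0.07032713]
[0.41830743 0.04154627 0.1210611 ] [array([0.40895513, 0.05132011, 0.02998993]), array([0.40977122, 0.05196024, 0.06006895])]
```

```bash
python3 -m pendant '[[0.23,-0.68,0,0,0,0,-0.4],[0.23,-0.68,0,0,0,0,-0.4],[0.23,-0.68,0,0,0,0,-0.4],[0.23,-0.68,0,0,0,0,-0.4],[0.23,-0.68,0,0,0,0,-0.4],[0.23,-0.68,0,0,0,0,-0.4]]'
python3 - <<'E'
from h import *
im,W=world("wrist");save(im,"w2")
w=W.reshape(-1,3);w=w[np.isfinite(w[:,0])]
f=w[(w[:,2]>.045)&(w[:,2]<.1)&(abs(w[:,0]-.557)<.035)&(abs(w[:,1]-.159)<.035)]
print("fin",len(f),f[:,2].max(),f.mean(0),cv2.minAreaRect(f[f[:,2]>.056,:2].astype(np.float32)))
t=w[(w[:,2]>.018)&(w[:,2]<.026)&(w[:,0]>.475)&(w[:,0]<.65)&(w[:,1]>.11)&(w[:,1]<.21)]
for i in range(3):
    p=np.polyfit(t[:,0],t[:,1],1);t=t[abs(np.polyval(p,t[:,0])-t[:,1])<.026]
print(np.degrees(np.arctan(p[0])),np.polyval(p,[.42,.557]))
E
```

```text
time_s: 8.3
position: [0.4781, 0.1647, 0.2742]
tcp_rot: [[0.995, -0.098, -0.003], [-0.098, -0.995, -0.001], [-0.003, 0.001, -1.0]]
force: [-0.6, 0.7, 0.5]
opening: 0.699
grasp_force: 0.0
fin 558 0.07911694171516592 [0.55901438 0.15659514 0.07162742] ((0.5591906309127808, 0.1566421538591385), (0.01577170379459858, 0.03012886829674244), 84.53363037109375)
-5.4648142235279815 [0.16971212 0.15660543]
```

View pics/w2.png

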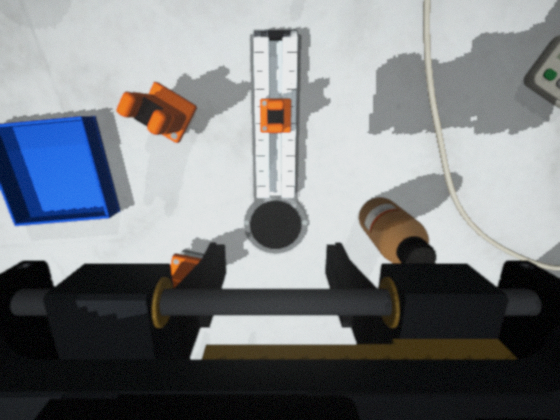

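Wrist view: rest in the track at (275,115), empty pad at (275,223), bottle standing at right (400,235).

```bash
python3 -m pendant '[[0.407,0,0.1,0,0,0,-0.4],[0.407,0,0.2,0,0,0,-0.4],[0.407,0,0.4,0,0,0,-0.4],[0.407,0,0.6,0,0,0,-0.4],[0.407,0,0.75,0,0,0,-0.4],[0.407,0,0.81,0,0,0,-0.4],[0.407,0,0.81,0,0,0,-0.4],[0.407,0,0.81,0,0,0,-0.4]]'
```

```text
time_s: 9.15
position: [0.5612, 0.157, 0.1145]
tcp_rot: [[0.995, -0.098, 0.002], [-0.098, -0.995, 0.0], [0.002, -0.0, -1.0]]
force: [0.5, -0.5, 0.9]
opening: 0.7
grasp_force: 0.0
```

Close on the fin.

```bash
python3 -m pendant '[[0,0,0.015,0,0,0,0.4],[0,0,0.015,0,0,0,1],[0,0,0.015,0,0,0,1],[0,0,0.015,0,0,0,1],[0,0,0.015,0,0,0,1],[0,0,0.015,0,0,0,1],[0,0,0.015,0,0,0,1]]'
```

```text
time_s: 9.85
position: [0.5605, 0.1576, 0.1104]
tcp_rot: [[0.995, -0.097, -0.0], [-0.097, -0.995, -0.0], [-0.0, 0.0, -1.0]]
force: [-0.0, 0.3, -1.1]
opening: 0.179
grasp_force: 30.0
```

```bash
python3 -m pendant '[[-0.06,0,0,0,0,0,1],[-0.14,0,0,0,0,0,1],[-0.22,0,0,0,0,0,1],[-0.3,0,0,0,0,0,1],[-0.3,0,0,0,0,0,1]]'
python3 -m pendant '[[-0.08,0,0,0,0,0,1],[-0.16,0,0,0,0,0,1],[-0.24,0,0,0,0,0,1],[-0.32,0,0,0,0,0,1],[-0.36,0,0,0,0,0,1],[-0.36,0,0,0,0,0,1]]'
python3 - <<'E'
from h import *
im,W=world("scene");a=im[200:320,230:370];save(cv2.resize(a,None,fx=4,fy=4),"s2")
E
```

```text
time_s: 10.35
position: [0.4974, 0.1636, 0.1104]
tcp_rot: [[0.995, -0.097, -0.005], [-0.097, -0.995, -0.0], [-0.005, 0.001, -1.0]]
force: [-0.1, 0.1, -0.9]
opening: 0.178
grasp_force: 30.0
time_s: 10.95
position: [0.4281, 0.1705, 0.1103]
tcp_rot: [[0.995, -0.097, -0.002], [-0.097, -0.995, -0.0], [-0.002, 0.0, -1.0]]
force: [-0.7, -0.6, -1.2]
opening: 0.178
grasp_force: 30.0
```

View pics/s2.png

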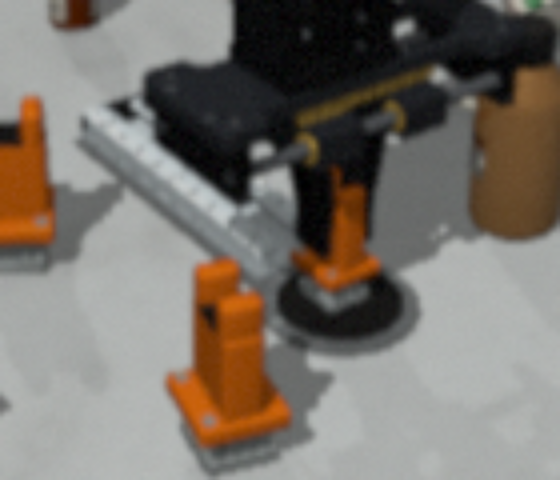

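The rest is out of the track, held over the pad at (340,270).

```bash
python3 -m pendant '[[0,0,-0.1,0,0,0,1],[0,0,-0.3,0,0,0,1],[0,0,-0.5,0,0,0,1],[0,0,-0.7,0,0,0,1],[0,0,-0.75,0,0,0,1],[0,0,-0.75,0,0,0,1]]'
python3 -m pendant '[[0.02,-0.1,0,0,0,0,1],[0.05,-0.25,0,0,0,0,1],[0.1,-0.4,0,0,0,0,1],[0.15,-0.55,0,0,0,0,1],[0.18,-0.7,0,0,0,0,1],[0.18,-0.7,0,0,0,0,1]]'
python3 -m pendant '[[0.02,-0.1,0,0,0,0,1],[0.05,-0.25,0,0,0,0,1],[0.1,-0.4,0,0,0,0,1],[0.13,-0.55,0,0,0,0,1],[0.16,-0.63,0,0,0,0,1],[0.16,-0.635,0,0,0,0,1],[0.16,-0.635,0,0,0,0,1]]'
python3 - <<'E'
from h import *
im,W=world("scene");a=im[200:340,130:330];save(cv2.resize(a,None,fx=3,fy=3),"s3")
E
```

```text
time_s: 11.6
position: [0.431, 0.1705, 0.2623]
tcp_rot: [[0.995, -0.098, 0.006], [-0.098, -0.995, 0.001], [0.006, -0.001, -1.0]]
force: [0.2, 0.0, -2.1]
opening: 0.183
grasp_force: 30.0
time_s: 12.2
position: [0.4796, 0.309, 0.2579]
tcp_rot: [[0.995, -0.095, -0.001], [-0.095, -0.995, 0.001], [-0.001, -0.001, -1.0]]
force: [0.1, -0.9, -0.9]
opening: 0.182
grasp_force: 30.0
time_s: 12.9
position: [0.522, 0.4284, 0.2581]
tcp_rot: [[0.995, -0.097, -0.004], [-0.097, -0.995, -0.003], [-0.004, 0.003, -1.0]]
force: [1.8, 0.4, -1.9]
opening: 0.18
grasp_force: 30.0
```

View pics/s3.png

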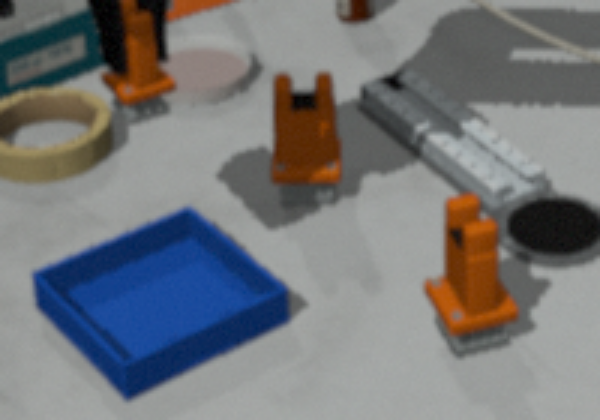

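The rest hangs upright at (140,85), above the tray's place.

```bash
python3 -m pendant '[[0,0,0.1,0,0,0,1],[0,0,0.28,0,0,0,1],[0,0,0.45,0,0,0,1],[0,0,0.6,0,0,0,1],[0,0,0.68,0,0,0,1],[0,0,0.72,0,0,0,1],[0,0,0.72,0,0,0,1]]'
python3 -m pendant '[[0,0,0.015,0,0,0,1],[0,0,0.025,0,0,0,1],[0,0,0.03,0,0,0,1],[0,0,0.03,0,0,0,1],[0,0,0.03,0,0,0,1]]'
```

```text
time_s: 13.65
position: [0.5227, 0.4289, 0.1159]
tcp_rot: [[0.995, -0.098, -0.001], [-0.098, -0.995, -0.001], [-0.001, 0.001, -1.0]]
force: [-0.3, -0.1, -0.9]
opening: 0.182
grasp_force: 30.0
time_s: 14.15
position: [0.5229, 0.4297, 0.1109]
tcp_rot: [[0.995, -0.097, 0.001], [-0.097, -0.995, 0.0], [0.001, -0.0, -1.0]]
force: [0.5, 0.1, -0.6]
opening: 0.178
grasp_force: 30.0
```

```bash
python3 -m pendant '[[0,0,0.01,0,0,0,1],[0,0,0.018,0,0,0,1],[0,0,0.022,0,0,0,1],[0,0,0.022,0,0,0,1],[0,0,0.022,0,0,0,1]]'
```

```text
time_s: 14.65
position: [0.5228, 0.4295, 0.1064]
tcp_rot: [[0.995, -0.097, 0.0], [-0.097, -0.995, 0.0], [0.0, -0.0, -1.0]]
force: [-0.6, -0.3, 3.4]
opening: 0.185
grasp_force: 30.0
```

Contact (3.4 N). Release, rise, check.

```bash
python3 -m pendant '[[0,0,0,0,0,0,0.2],[0,0,0,0,0,0,-0.2],[0,0,0,0,0,0,-0.2],[0,0,0,0,0,0,-0.2],[0,0,-0.1,0,0,0,-0.2],[0,0,-0.35,0,0,0,-0.2],[0,0,-0.6,0,0,0,-0.2],[0,0,-0.85,0,0,0,-0.2]]'
python3 -m pendant '[[0,0.2,0,0,0,0,-0.2],[0,0.4,0,0,0,0,-0.2],[0,0.8,0,0,0,0,-0.2],[0,1,0,0,0,0,-0.2],[0,1,0,0,0,0,-0.2],[0,1,0,0,0,0,-0.2]]'
python3 - <<'E'
from h import *
im,W=world("scene");a=im[160:340,130:400];save(cv2.resize(a,None,fx=2.5,fy=2.5),"s4")
im,W=world("top");w=W.reshape(-1,3);f=w[(abs(w[:,0]-.522)<.045)&(abs(w[:,1]-.43)<.045)&(w[:,2]>.018)]
print(f.mean(0),f[:,2].max())
E
```

```text
time_s: 15.45
position: [0.5226, 0.4294, 0.2774]
tcp_rot: [[0.995, -0.097, -0.001], [-0.097, -0.995, -0.0], [-0.001, 0.0, -1.0]]
force: [1.0, 1.0, 0.3]
opening: 0.597
grasp_force: 0.0
time_s: 16.05
position: [0.503, 0.2278, 0.2762]
tcp_rot: [[0.995, -0.101, -0.001], [-0.101, -0.995, -0.001], [-0.001, 0.001, -1.0]]
force: [-0.6, 0.8, -0.9]
opening: 0.599
grasp_force: 0.0<stdin>:4: RuntimeWarning: Mean of empty slice.
  ret = um.true_divide(
Traceback (most recent call last):
ValueError: zero-size array to reduction operation maximum which has no identity
```

View pics/s4.png

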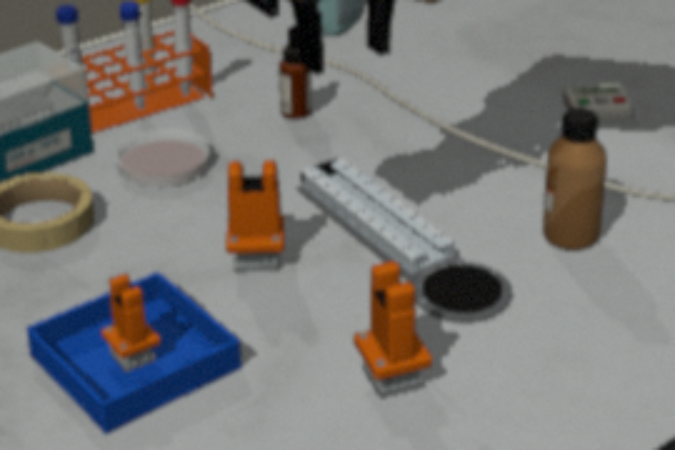

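Rest stands upright in the tray at (130,325); bottle upright at (575,185); pad free at (463,288).

```bash
python3 - <<'E'
from h import *
im,W=world("wrist");w=W.reshape(-1,3);w=w[np.isfinite(w[:,0])]
for n in("wrist","top"):
    im,W=world(n);w=W.reshape(-1,3);w=w[np.isfinite(w[:,0])]
    c=w[(w[:,2]>.115)&(w[:,2]<.14)&(abs(w[:,0]-.42)<.04)&(abs(w[:,1]-.035)<.04)]
    print(n,len(c),c.mean(0) if len(c) else '',cv2.minEnclosingCircle(c[:,:2].astype(np.float32)) if len(c) else '')
    g=cv2.cvtColor(im,cv2.COLOR_RGB2GRAY); p=W[(g<55)&(np.hypot(W[...,0]-.4225,W[...,1]-.1715)<.045)&(W[...,2]<.012)]
    if len(p):print("pad",len(p),cv2.minEnclosingCircle(p[:,:2].astype(np.float32)))
E
python3 -m pendant '[[-0.315,1,0,0,0,0,-0.4],[-0.315,1,0,0,0,0,-0.4],[-0.315,1,0,0,0,0,-0.4],[-0.315,1,0,0,0,0,-0.4],[-0.315,1,0,0,0,0,-0.4],[-0.315,1,0,0,0,0,-0.4],[-0.315,1,0,0,0,0,-0.4]]'
```

```text
wrist 715 [0.42644014 0.04005925 0.12295829] ((0.4243561029434204, 0.03721093013882637), 0.014849696308374405)
pad 1332 ((0.42227476835250854, 0.16953910887241364), 0.03242075443267822)
top 167 [0.42258124 0.03909191 0.12517487] ((0.4220584034919739, 0.039083439856767654), 0.015062861144542694)
pad 587 ((0.42118966579437256, 0.1720353066921234), 0.03430704027414322)
time_s: 17.0
position: [0.4222, 0.0384, 0.2763]
tcp_rot: [[0.995, -0.097, 0.002], [-0.097, -0.995, 0.0], [0.001, -0.001, -1.0]]
force: [-0.6, 1.3, 1.0]
opening: 0.697
grasp_force: 0.0
```

```bash
python3 -m pendant '[[-0.003,0.005,0.1,0,0,0,-0.4],[-0.003,0.005,0.25,0,0,0,-0.4],[-0.003,0.005,0.4,0,0,0,-0.4],[-0.003,0.005,0.48,0,0,0,-0.4],[-0.003,0.005,0.5,0,0,0,-0.4],[-0.003,0.005,0.5,0,0,0,-0.4],[-0.003,0.005,0.5,0,0,0,-0.4]]'
python3 -m pendant '[[0,0,0,0,0,0,0.1],[0,0,0,0,0,0,0.1],[0,0,0,0,0,0,1],[0,0,0,0,0,0,1],[0,0,0,0,0,0,1],[0,0,0,0,0,0,1],[0,0,0,0,0,0,1],[0,0,0,0,0,0,1]]'
```

```text
time_s: 17.7
position: [0.4214, 0.0373, 0.1766]
tcp_rot: [[0.995, -0.096, 0.002], [-0.096, -0.995, -0.0], [0.002, 0.0, -1.0]]
force: [-1.0, 0.1, 0.6]
opening: 0.695
grasp_force: 0.0
time_s: 18.5
position: [0.4206, 0.0366, 0.1762]
tcp_rot: [[0.995, -0.097, 0.0], [-0.097, -0.995, 0.0], [0.0, -0.0, -1.0]]
force: [-0.8, 0.6, 3.4]
opening: 0.334
grasp_force: 26.8
```

```bash
python3 -m pendant '[[0,0,-0.1,0,0,0,1],[0,0,-0.2,0,0,0,1],[0,0,-0.3,0,0,0,1],[0,0,-0.3,0,0,0,1]]'
python3 -m pendant '[[-0.01,-0.15,0,0,0,0,1],[-0.03,-0.3,0,0,0,0,1],[-0.04,-0.45,0,0,0,0,1],[-0.06,-0.6,0,0,0,0,1],[-0.06,-0.672,0,0,0,0,1],[-0.06,-0.672,0,0,0,0,1],[-0.06,-0.672,0.1,0,0,0,1],[-0.06,-0.672,0.15,0,0,0,1]]'
python3 -m pendant '[[0,0,0.05,0,0,0,1],[0,0,0.08,0,0,0,1],[0,0,0.1,0,0,0,1],[0,0,0.1,0,0,0,1],[0,0,0.1,0,0,0,1]]'
```

```text
time_s: 18.9
position: [0.4215, 0.0365, 0.2376]
tcp_rot: [[0.995, -0.097, 0.005], [-0.097, -0.995, -0.001], [0.005, 0.0, -1.0]]
force: [1.0, 0.6, -2.1]
opening: 0.335
grasp_force: 26.7
time_s: 19.7
position: [0.4206, 0.1709, 0.2044]
tcp_rot: [[0.995, -0.097, -0.003], [-0.097, -0.995, -0.001], [-0.003, 0.001, -1.0]]
force: [-0.3, 0.1, -1.8]
opening: 0.34
grasp_force: 27.7
time_s: 20.2
position: [0.4219, 0.1715, 0.1862]
tcp_rot: [[0.995, -0.098, 0.0], [-0.098, -0.995, 0.0], [0.0, -0.0, -1.0]]
force: [0.3, 0.2, -2.9]
opening: 0.333
grasp_force: 27.7
```

```bash
python3 -m pendant '[[0,0,0.01,0,0,0,1],[0,0,0.016,0,0,0,1],[0,0,0.02,0,0,0,1],[0,0,0.02,0,0,0,1],[0,0,0.02,0,0,0,1]]'
```

```text
time_s: 20.7
position: [0.4217, 0.1716, 0.1822]
tcp_rot: [[0.995, -0.097, 0.0], [-0.097, -0.995, 0.0], [0.0, -0.0, -1.0]]
force: [-0.6, 0.2, -0.2]
opening: 0.336
grasp_force: 27.8
```

Load has transferred to the pad. Release, retract and check.

```bash
python3 -m pendant '[[0,0,0.002,0,0,0,0.2],[0,0,0.002,0,0,0,0.2],[0,0,0.002,0,0,0,-0.2],[0,0,0.002,0,0,0,-0.4],[0,0,0.002,0,0,0,-0.4],[0,0,-0.2,0,0,0,-0.4],[0,0,-0.4,0,0,0,-0.4],[0,0,-0.6,0,0,0,-0.4]]' >/dev/null
python3 -m pendant '[[0,0.4,0,0,0,0,-0.4],[0,0.8,0,0,0,0,-0.4],[0,1,0,0,0,0,-0.4],[0,1,0,0,0,0,-0.4],[0,1,0,0,0,0,-0.4],[0,1,0,0,0,0,-0.4]]'
python3 - <<'E'
from h import *
im,W=world("top");w=W.reshape(-1,3);w=w[np.isfinite(w[:,0])]
c=w[(w[:,2]>.12)&(w[:,2]<.14)&(abs(w[:,0]-.42)<.04)&(abs(w[:,1]-.17)<.04)]
print(c.mean(0),cv2.minEnclosingCircle(c[:,:2].astype(np.float32)))
im,W=world("scene");a=im[160:340,130:400];save(cv2.resize(a,None,fx=2.5,fy=2.5),"s5")
E
```

```text
time_s: 22.1
position: [0.4019, -0.0286, 0.302]
tcp_rot: [[0.995, -0.102, -0.0], [-0.102, -0.995, 0.001], [-0.0, -0.001, -1.0]]
force: [-0.3, 0.2, -0.5]
opening: 0.702
grasp_force: 0.0
[0.42394402 0.17283567 0.1307829 ] ((0.4236839711666107, 0.1731996089220047), 0.015251440927386284)
```

View pics/s5.png

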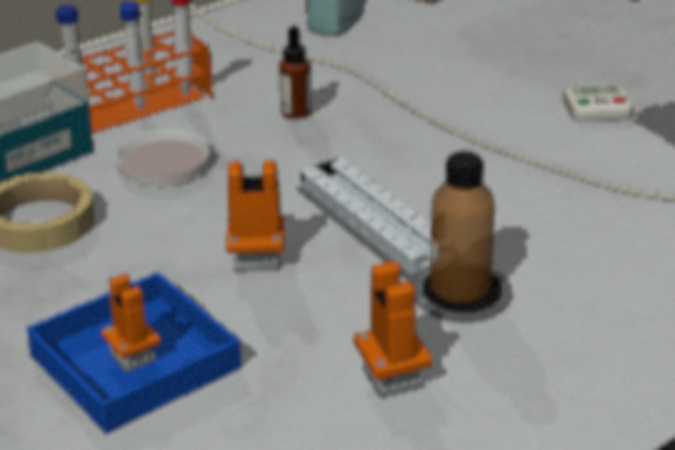

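The bottle stands centred on its pad at (463,230), and the rest is upright in the tray at (130,325).

```bash
python3 -c "
from rig import bot
print(bot.hand_in())"
```

```text
the job is handed in; nothing more can be done
None
```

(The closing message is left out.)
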